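# Fetch the track-parts carton from behind the spool and the white carton

### The job

The blue-edged carton of track parts stands at the back of the plywood tray, behind the spool of red wire and the white carton. First set the spool and the white carton aside, upright, on the grey ribbed mat; with both of them there, take the blue-edged carton off the tray and set it inside the white outline on the green mat; then put the spool and the white carton back upright on the tray, each exactly where it stood at the start and the white carton lying in the same direction as before. Leave the terminal strip and the tape measure where they are.

Things in the scene. Friction and masses are not known exactly. Their poses are not given: they have to be found in the camera images.
- blue_carton: Loose carton of track parts, white faces with blue edges, 45 x 105 x 32 mm (own x, y, z), about 0.09 kg. Origin: centre of its underside; z up. Starts at the back of the tray, its long (y) axis along the tray's y axis, with only 5 to 20 mm between it and the things in front of it. Only its 45 mm width (along its x) fits a gripper.
- white_carton: Loose white carton with dark print, 55 x 80 x 50 mm (own x, y, z), about 0.08 kg. Origin: centre of its underside; z up. Starts in the front of the tray, left or right of the spool with about 36 mm between them, its long (y) axis running front to back along the tray's x axis. Grasp it across its 55 mm width (its x).
- red_spool: Loose spool of red wire with black flanges, standing upright on a flange, 58 mm in diameter, solid up to 36 mm, with a wire end up to 42 mm, about 0.11 kg. Origin: centre of its underside; z up. Starts in the front of the tray beside the white carton.
- tray: Fixed plywood tray across the rails, 177 x 232 mm (own x, y). Origin: centre of its underside, 14 mm above the table; its floor is 8 mm above that (world z 0.022), its low lip 12 mm. x points to its back (away from the robot), y to its left; turned up to 0.15 rad. The front things start 26 mm before its centre, 47 mm left and right; the blue-edged carton 44 mm behind it.
- green_mat: Fixed flat green mat near the table's front edge, 84 x 180 mm (own x, y), 2 mm thick, with a white outline 53 x 113 mm in the middle, long side along its y: the place for the blue-edged carton. Origin: centre of its underside, at the table top; z up. It and the grey mat change places from start to start.
- grey_mat: Fixed flat grey mat with dark ribs near the table's front edge, 84 x 180 mm (own x, y), 2 mm thick: the side area, with room for spool and white carton next to each other along its y (50 mm either side of its middle). Origin: centre of its underside, at the table top; z up. A wooden strip 15 mm high runs along the table edge just before the mats.
- terminal_strip: Loose small white terminal strip, 17 x 60 x 17 mm, lying on the table to the right of the mats. Bystander: not to be moved. Origin: centre of its underside.
- tape_measure: Loose yellow pocket tape measure, 28 x 64 x 48 mm, standing on the table by the vice at the left. Bystander: not to be moved. Origin: centre of its underside.
There are look-alikes about, which are no part of the job. Leave any purple look-alike of the white_carton alone.

How it is judged:
On the way, in this order (a step that is already met when the one before it is completed fails the run):
1. the spool and the white carton both stand released on the grey mat (x of red_spool in the frame of grey_mat between -0.03 and 0.03 m and y of red_spool in the frame of grey_mat between -0.085 and 0.085 m and z of red_spool in the frame of grey_mat between -0.004 and 0.008 m and linear speed of each of red_spool, white_carton below 0.02 m/s and angle between each of red_spool, white_carton's own z axis and vertical below 0.1 rad and contact force between the fingers and red_spool below 0.1 N and x of white_carton in the frame of grey_mat between -0.03 and 0.03 m and y of white_carton in the frame of grey_mat between -0.085 and 0.085 m and z of white_carton in the frame of grey_mat between -0.004 and 0.008 m and contact force between the fingers and white_carton below 0.1 N), for 0.2 s.
2. the blue-edged carton stands released in the outline on the green mat, while the other two are still on the grey mat (all of step 1 and horizontal distance between blue_carton and green_mat below 0.015 m and z of blue_carton in the frame of green_mat between -0.004 and 0.008 m and angle between the y axis of blue_carton and the y axis of green_mat, either way round below 0.2 rad and linear speed of blue_carton below 0.02 m/s and angle between blue_carton's own z axis and vertical below 0.1 rad and contact force between the fingers and blue_carton below 0.1 N), for 0.2 s.
At the end, for the whole second after the job is handed in: Blue-edged carton on the green mat within 15 mm and 0.2 rad of the outline; spool and white carton on the tray within 15 mm of where each stood at the start, the white carton front to back within 0.25 rad; all three upright (0.1 rad), released and at rest (horizontal distance between blue_carton and green_mat below 0.015 m and z of blue_carton in the frame of green_mat between -0.004 and 0.008 m and angle between the y axis of blue_carton and the y axis of green_mat, either way round below 0.2 rad and linear speed of each of blue_carton, red_spool, white_carton below 0.02 m/s and angle between each of blue_carton, red_spool, white_carton's own z axis and vertical below 0.1 rad and contact force between the fingers and blue_carton below 0.1 N and distance of each of red_spool, white_carton from where it was at the start of the episode below 0.015 m and contact force between the fingers and red_spool below 0.1 N and contact force between the fingers and white_carton below 0.1 N and angle between the y axis of white_carton and the x axis of tray, either way round below 0.25 rad); the robot touches nothing.
It fails at once if the terminal strip is moved by more than 20 mm (distance of terminal_strip from where it was at the start of the episode above 0.02 m).
It fails at once if the tape measure is moved by more than 20 mm (distance of tape_measure from where it was at the start of the episode above 0.02 m).
It also fails if it takes over 122 s, if anything falls off the work surface, if the arm or the gripper's body presses on something with over 40 N, if the wrist force passes 120 N, or if a joint passes its speed limit or range.

### The arm

A 7-joint arm with a two-finger parallel gripper is mounted at the origin on a cart in front of the work surface, level with it; the furniture and walls round the work are solid. World frame = base frame: x ahead of the robot, y to its left, z up, the work surface at z = 0. Lengths are in m, angles in rad, forces in N, time in s.
With the tool pointing down it reaches from about 0.425 to 1.025 m from the base axis. Payload 3.6 kg.
Tool frame: the origin (TCP) lies between the finger pads; the fingertips stand 22 mm ahead of it and the grasp point (between the pads) lies 3 mm ahead of it; z points along the fingers, y is the line along which they close (so a half turn about z gives the same grasp; the last joint's range is limited). The gripper opens to 85 mm and grips with 20 to 120 N. Pads are 22 mm wide; open, the fingers measure 114 mm over their backs; the gripper's body (76 mm by 85 mm) begins 54 mm behind the grasp point. The pads swing forward as they close: fully open they stand 13 mm farther back than shut.
Start: joints at [1.254, 0.591, 0.048, 1.609, -0.033, 0.943, -0.034], TCP at [0.161, -0.707, 0.253] pointing down, gripper open.
Joint ranges: [-2.69, 2.69], [-0.47, 2.24], [-1.27, 1.36], [0.19, 2.51], [-1.53, 4.68], [0.08, 2.07], [-3.09, 3.09]. Speed limits (rad/s): [2.57, 2.57, 3.14, 3.14, 3.14, 3.14, 3.14].

### API

Orientations are given as a unit quaternion [x, y, z, w].
In Python, from plant import bot gives the robot as it stands. The module is installed in compiled form; this text tells all that it offers. Calls block until the motion is done:
- bot.goto(position, orientation): joint-space move of the TCP to a pose.
- bot.line_to(position, attitude=None, speed=0.15, force_limit=None): straight line of the TCP; attitude=None keeps the orientation; speed is the mean speed in m/s. With force_limit (N) it stops when the force on the tool has changed by that much, and returns True; else False.
- bot.set_joints(angles): joint-space move.
- bot.set_gripper(opening, force=None): finger opening in m; force is the grip in N (None keeps the last); returns when the fingers have stopped.
- bot.pause(seconds).
- bot.ik(position, orientation): joint angles nearest the present ones, or None.
- bot.sense(): the state.
- bot.grab_frame(name): name is "scene" or "top"; returns a dict with "frame" (384x512x3 uint8, blue, green, red), "depth" (384x512 float32, m along the optical axis (not along the pixel's ray), 0 where there is no reading), "intrinsics" (3x3 intrinsics, pixels), "rvec" (rotation vector, rad) and "tvec" (3), from world to camera coordinates, as OpenCV has them. Camera axes: x right, y down, z forward; pixel columns grow to the right and rows downward; lengths in m; the calibration is good to about 2 mm. A picture is of the moment at which its call begins.
A pose or a line that the arm cannot do raises bot.PlanningError and nothing moves.
- bot.hand_in(): hands the job in; it is judged then, once.
The state is a dict: "time": time; "joint_positions": joint angles; "dq": joint speeds; "tau": joint torques, N m; "tool_pos": TCP position; "tcp_rot": TCP orientation; "force": force on the tool from outside, world axes, zero at the start; "moment": the same for the moment, N m; "gripper_width": finger opening in m; "gripper_force": force on a finger pad.
Only numpy, scipy, OpenCV 4.12 (cv2) and the standard library are available. Lean on these libraries where they do the work, as an engineer would, in place of code of your own. Each camera call takes 0.05 s, during which the arm holds its last target. There are 200 camera calls.

## Working session

There is one attempt and no reset: what is moved stays moved. The work goes in short steps, each a Python script; the robot and the scene stay as the last script left them, time stands still between calls to the robot, and variables do not carry over. Pictures are saved under pics/ and viewed, at most 14 in all, crops included, and the job is handed in when it is done.

```bash
mkdir -p pics; python3 - <<'E'
from plant import bot
import cv2,numpy as np
for n in("scene","top"):
    f=bot.grab_frame(n); cv2.imwrite(f"pics/{n}0.png",f["frame"]); np.savez(f"{n}0.npz",**f)
    R=cv2.Rodrigues(f["rvec"])[0]; print(n,-R.T@np.ravel(f["tvec"]),R[2])
print(bot.sense())
E
```

```text
scene [ 0.16016164 -0.65262295  0.97008952] [ 0.33147581  0.5808034  -0.74349929]
top [-0.10384381  0.25233994  1.3396174 ] [ 0.45780495 -0.10680176 -0.88261431]
{'time': 0.1, 'joint_positions': array([ 1.25350876,  0.59205224,  0.04828483,  1.6096929 , -0.03329822,
        0.94268221, -0.0337123 ]), 'dq': array([ 0.0006166 , -0.00428883,  0.00068612, -0.00330229,  0.00199999,
        0.00079101, -0.00014758]), 'tau': array([ 5.20373695e-03, -5.49994361e+01,  1.55323125e+00, -1.98824161e+01,
        9.72038310e-03,  3.75580814e-03, -7.63481268e-06]), 'tool_pos': array([ 0.16076435, -0.70623717,  0.25223718]), 'tcp_rot': array([ 9.93741147e-01,  1.11702739e-01, -1.65891302e-04, -1.00154726e-03]), 'force': array([ 0.96507712, -0.06870912,  0.09282037]), 'moment': array([ 0.05212287, -0.00117737, -0.05376807]), 'gripper_force': 0.0, 'gripper_width': 0.08536924559350376}
```

View pics/top0.png

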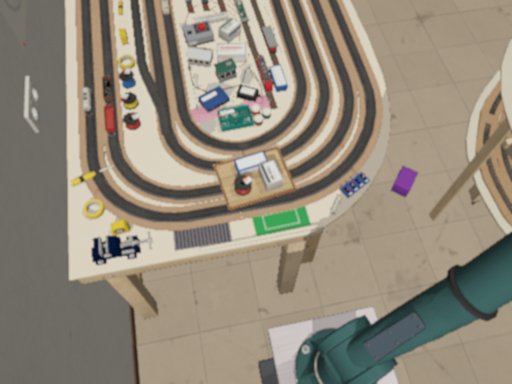

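View pics/scene0.png

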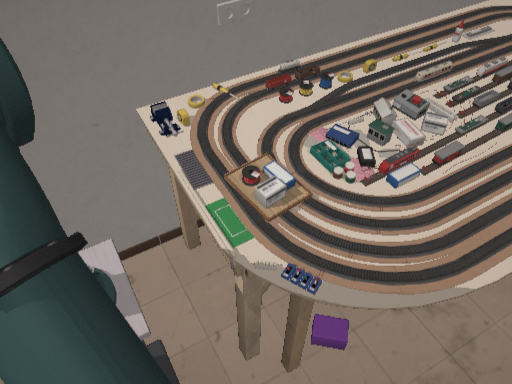

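```bash
cat > h.py <<'E'
import numpy as np,cv2
def cloud(f):
    d=f["depth"];K=f["intrinsics"];h,w=d.shape
    u,v=np.meshgrid(np.arange(w),np.arange(h))
    P=np.stack([(u-K[0,2])/K[0,0]*d,(v-K[1,2])/K[1,1]*d,d],-1)
    R=cv2.Rodrigues(f["rvec"])[0]
    P=(P-np.ravel(f["tvec"]))@R; P[d==0]=np.nan
    return P
def onplane(f,u,v,z):
    K=f["intrinsics"];R=cv2.Rodrigues(f["rvec"])[0];c=-R.T@np.ravel(f["tvec"])
    r=R.T@np.linalg.inv(K)@np.array([u,v,1.]); return c+r*(z-c[2])/r[2]
def ortho(f,z,x0=.40,x1=.80,y0=-.15,y1=.45,s=1000):
    # image up = +x, left = +y ; 1 px = 1/s m on plane z
    K=f["intrinsics"];R=cv2.Rodrigues(f["rvec"])[0];t=np.ravel(f["tvec"])
    M=np.array([[0,-1/s,y1],[0,0,0],[0,0,0]])
    A=np.array([[0,-1/s,x1],[-1/s,0,y1],[0,0,z],[0,0,1]])
    H=K@np.c_[R,t]@A
    return cv2.warpPerspective(f["frame"],np.linalg.inv(H),(int((y1-y0)*s),int((x1-x0)*s)),flags=cv2.INTER_LINEAR)
E
python3 - <<'E'
from h import *
for n,px in (("top",[(175,235),(305,220),(218,165),(292,190),(243,183),(250,162),(272,175),(115,228),(335,203)]),("scene",[(180,155),(240,240),(251,175),(270,190),(280,175)])):
    f=dict(np.load(n+"0.npz")); P=cloud(f)
    for p in px: print(n,p,P[p[1],p[0]].round(3))
f=dict(np.load("top0.npz")); cv2.imwrite("pics/topc.png",cv2.resize(f["frame"][130:265,160:380],None,fx=3.6,fy=3.6,interpolation=2))
f=dict(np.load("scene0.npz")); cv2.imwrite("pics/scenec.png",cv2.resize(f["frame"][135:255,165:325],None,fx=5,fy=5,interpolation=2))
E
```

```text
top (175, 235) [0.488 0.385 0.004]
top (305, 220) [ 0.456 -0.031  0.003]
top (218, 165) [0.706 0.211 0.02 ]
top (292, 190) [ 0.564 -0.013  0.018]
top (243, 183) [0.61  0.142 0.039]
top (250, 162) [0.677 0.106 0.052]
top (272, 175) [0.605 0.047 0.067]
top (115, 228) [0.528 0.558 0.05 ]
top (335, 203) [ 0.49  -0.139  0.015]
scene (180, 155) [0.456 0.381 0.004]
scene (240, 240) [ 0.467 -0.032  0.001]
scene (251, 175) [0.596 0.133 0.056]
scene (270, 190) [0.607 0.037 0.072]
scene (280, 175) [0.675 0.089 0.055]
```

View pics/topc.png

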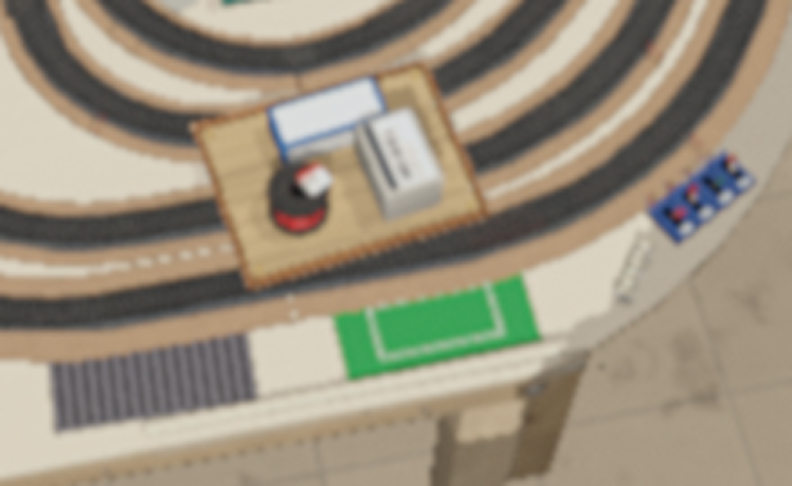

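View pics/scenec.png

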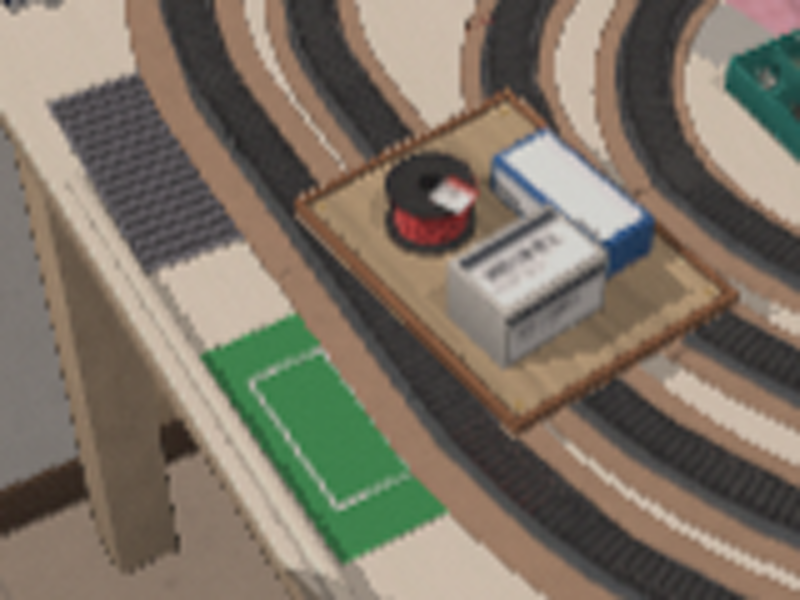

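```bash
python3 - <<'E'
from h import *
def rect(pts,name):
    (c,s,a)=cv2.minAreaRect((pts*1000).astype(np.float32)); print("  ",name,len(pts),np.round(c,1),np.round(s,1),round(a,2))
for n in("top","scene"):
    f=dict(np.load(n+"0.npz")); P=cloud(f); print(n)
    hsv=cv2.cvtColor(f["frame"],cv2.COLOR_BGR2HSV); H,S,V=[hsv[...,i].astype(int) for i in range(3)]
    reg=lambda x0,x1,y0,y1,z0,z1:(P[...,0]>x0)&(P[...,0]<x1)&(P[...,1]>y0)&(P[...,1]<y1)&(P[...,2]>z0)&(P[...,2]<z1)
    def pl(m,z):
        m=cv2.morphologyEx(m.astype(np.uint8),cv2.MORPH_OPEN,np.ones((2,2)));k,l,st,_=cv2.connectedComponentsWithStats(m)
        m=l==1+np.argmax(st[1:,4]); v,u=np.nonzero(m); return np.array([onplane(f,a,b,z)[:2] for a,b in zip(u,v)])
    T=(.5,.8,-.05,.25)
    for nm,m,z in(("white",reg(*T,.064,.085),.072),("spool",reg(.55,.66,.09,.2,.048,.066),.058),("blue",reg(.64,.75,-.02,.2,.046,.064),.054),
      ("green",(H>45)&(H<80)&(S>120)&reg(.35,.6,-.2,.2,-.01,.02),.002),("grey",(S<75)&(V<150)&reg(.36,.515,.12,.45,-.01,.02),.002),("tray",reg(*T,.014,.1),.026)):
        p=pl(m,z); rect(p,nm); print("      mean",p.mean(0).round(4), "zmed",np.nanmedian(P[m][:,2]).round(4))
    cv2.imwrite(f"pics/o_{n}.png",ortho(f,.002))
E
```

```text
top
   white 390 [610.4  49.5] [84.3 56.5] 9.79
      mean [0.6107 0.0495] zmed 0.0724
   spool 222 [598.  142.9] [54.9 55.2] 78.54
      mean [0.5996 0.1432] zmed 0.0582
   blue 387 [675.1 101.4] [ 50.1 106.1] 8.58
      mean [0.6758 0.1035] zmed 0.0547
   green 331 [473.8  43.7] [38.2 99.2] 1.96
      mean [0.4736 0.0439] zmed 0.0026
   grey 1026 [465.4 299.5] [173.8  65.6] 89.01
      mean [0.4651 0.2989] zmed 0.003
   tray 3405 [625.2  90.6] [203.6 265.1] 4.6
      mean [0.6273 0.0991] zmed 0.0247
scene
   white 415 [613.3  40.8] [84.3 61.5] 8.9
      mean [0.6127 0.0418] zmed 0.0715
   spool 203 [603.1 139.2] [57. 56.] 60.55
      mean [0.6017 0.138 ] zmed 0.057
   blue 362 [677.2  93.8] [ 51. 109.] 9.32
      mean [0.6791 0.0951] zmed 0.0537
   green 441 [469.2  40.9] [ 64.2 174.3] 2.19
      mean [0.4626 0.0308] zmed 0.0016
   grey 783 [467.9 294.2] [183.9  70.5] 89.21
      mean [0.4677 0.2905] zmed 0.0017
   tray 3217 [631.9  89.1] [185.4 247.8] 6.78
      mean [0.631  0.0854] zmed 0.0243
```

View pics/o_top.png

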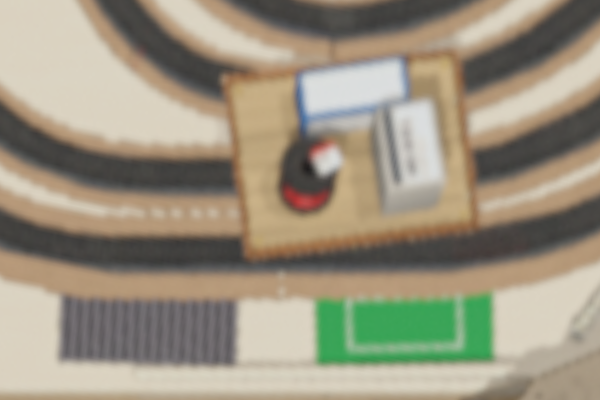

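```bash
python3 - <<'E'
from h import *
for n in("top","scene"):
    f=dict(np.load(n+"0.npz")); P=cloud(f); print(n)
    reg=lambda x0,x1,y0,y1,z0,z1:(P[...,0]>x0)&(P[...,0]<x1)&(P[...,1]>y0)&(P[...,1]<y1)&(P[...,2]>z0)&(P[...,2]<z1)
    for y0,y1 in((.0,.1),(.25,.35)):
        print("  z by x",y0,[(round(x,3),round(float(np.nanmedian(P[reg(x,x+.008,y0,y1,-.02,.05)][:,2])*1000),1)) for x in np.arange(.40,.54,.008)])
    for nm,m in(("white",reg(.55,.7,-.03,.11,.0705 if n=="top" else .0695,.085)),("spool",reg(.55,.66,.09,.2,.0555,.061)),("blue",reg(.64,.75,-.02,.2,.0525,.06))):
        m=cv2.morphologyEx(m.astype(np.uint8),cv2.MORPH_OPEN,np.ones((3,3)))>0
        p=P[m][:,:2]*1000; c,s,a=cv2.minAreaRect(p.astype(np.float32)); print(nm,len(p),np.round(c,1),np.round(s,1),round(a,1),p.mean(0).round(1))
a=ortho(dict(np.load("scene0.npz")),.002);b=ortho(dict(np.load("top0.npz")),.002)
cv2.imwrite("pics/oo.png",np.vstack([cv2.resize(i[260:400,20:340],None,fx=2.4,fy=2,interpolation=2) for i in(a,b)]))
E
```

```text
top
  z by x 0.0 [(np.float64(0.4), nan), (np.float64(0.408), -0.9), (np.float64(0.416), 2.0), (np.float64(0.424), 12.7), (np.float64(0.432), 3.6), (np.float64(0.44), 3.3), (np.float64(0.448), 3.1), (np.float64(0.456), 3.2), (np.float64(0.464), 2.4), (np.float64(0.472), 3.0), (np.float64(0.48), 2.3), (np.float64(0.488), 2.5), (np.float64(0.496), 3.1), (np.float64(0.504), 3.2), (np.float64(0.512), 2.8), (np.float64(0.52), 3.5), (np.float64(0.528), 10.6), (np.float64(0.536), 14.9)]
  z by x 0.25 [(np.float64(0.4), nan), (np.float64(0.408), -0.9), (np.float64(0.416), 1.6), (np.float64(0.424), 5.7), (np.float64(0.432), 3.0), (np.float64(0.44), 3.1), (np.float64(0.448), 2.8), (np.float64(0.456), 2.7), (np.float64(0.464), 2.9), (np.float64(0.472), 3.0), (np.float64(0.48), 3.4), (np.float64(0.488), 2.4), (np.float64(0.496), 3.5), (np.float64(0.504), 3.6), (np.float64(0.512), 3.7), (np.float64(0.52), 4.4), (np.float64(0.528), 10.9), (np.float64(0.536), 14.8)]
white 133 [615.5  51.2] [73.4 47.1] 3.0 [613.   53.1]
spool 12 [593.2 166.6] [10.2  7.4] 75.5 [593.  166.6]
blue 88 [678.1  99.7] [33.
[... 459 characters left out ...]
 (np.float64(0.528), 11.4), (np.float64(0.536), 13.6)]
  z by x 0.25 [(np.float64(0.4), -2.7), (np.float64(0.408), 0.0), (np.float64(0.416), 2.2), (np.float64(0.424), 4.9), (np.float64(0.432), 1.5), (np.float64(0.44), 2.3), (np.float64(0.448), 1.8), (np.float64(0.456), 1.7), (np.float64(0.464), 1.3), (np.float64(0.472), 1.9), (np.float64(0.48), 2.1), (np.float64(0.488), 2.0), (np.float64(0.496), 2.4), (np.float64(0.504), 2.7), (np.float64(0.512), 2.7), (np.float64(0.52), 4.2), (np.float64(0.528), 12.3), (np.float64(0.536), 13.1)]
white 267 [614.   48.4] [78.3 57.7] 12.0 [613.2  45.8]
spool 98 [601.8 146.8] [49.4 46.9] 3.6 [604.5 148.7]
blue 51 [672.2 104.4] [29.3 94.5] 29.9 [674.9 101.5]
  return np.nanmean(a, axis, out=out, keepdims=keepdims)
```

View pics/o_scene.png

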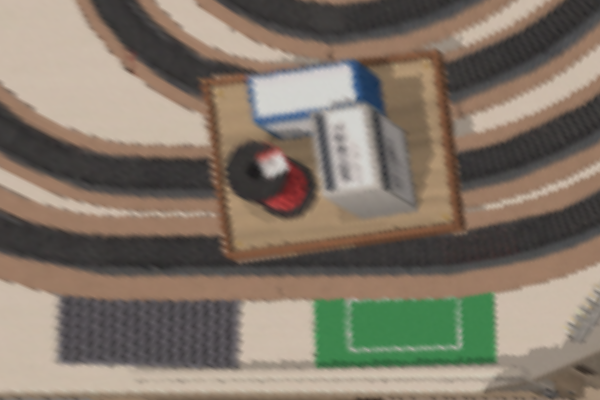

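```bash
cat >> h.py <<'E'
def proj(f,P): return cv2.projectPoints(np.asarray(P,float),f["rvec"],f["tvec"],f["intrinsics"],None)[0][:,0]
def box(c,yaw,lx,ly,z0,z1):
    R=np.array([[np.cos(yaw),-np.sin(yaw)],[np.sin(yaw),np.cos(yaw)]])
    q=np.array([[-1,-1],[1,-1],[1,1],[-1,1]])*[lx/2,ly/2]@R.T+c
    return [np.c_[q,np.full(4,z)] for z in(z0,z1)]
def cyl(c,r,z0,z1):
    a=np.linspace(0,2*np.pi,40); q=np.c_[np.cos(a),np.sin(a)]*r+c
    return [np.c_[q,np.full(40,z)] for z in(z0,z1)]
def overlay(f,shapes,crop,s):
    im=cv2.resize(f["frame"][crop[0]:crop[1],crop[2]:crop[3]],None,fx=s,fy=s,interpolation=2)
    for sh,col in shapes:
        for q in sh: cv2.polylines(im,[(((proj(f,q)-[crop[2]-.5,crop[0]-.5]))*s-.5).round().astype(int)],True,col,1)
    return im
E
python3 - <<'E'
from h import *
out=[]
ims=[]
for n,cs in(("top",[(222,75),(460,52),(477,230),(245,258)]),("scene",[(203,78),(443,50),(466,230),(230,260)])):
    f=dict(np.load(n+"0.npz")); R=cv2.Rodrigues(f["rvec"])[0];c=-R.T@np.ravel(f["tvec"])
    pts=[]
    for u,v in cs:
        p=np.array([.8-v/1000,.45-u/1000,.002]); p=c+(p-c)*(.026-c[2])/(.002-c[2]); pts.append(p[:2])
    pts=np.array(pts); a,b,d,e=pts
    yaw=np.mean([np.arctan2(*(a-e)[::-1]),np.arctan2(*(b-d)[::-1]),np.arctan2(*(a-b)[::-1])-np.pi/2,np.arctan2(*(e-d)[::-1])-np.pi/2])
    print(n,pts.mean(0),yaw,np.linalg.norm(a-e),np.linalg.norm(a-b)); out.append((*pts.mean(0),yaw))
x,y,yaw=np.mean(out,0); c=np.array([x,y]); R=np.array([[np.cos(yaw),-np.sin(yaw)],[np.sin(yaw),np.cos(yaw)]])
W=c+R@[-.026,-.047];S=c+R@[-.026,.047];B=c+R@[.044,0]; print(W,S,B,yaw)
G=(0,255,255)
sh=[(box(c,yaw,.177,.232,.014,.026),(0,0,255)),(box(W,yaw,.08,.055,.022,.072),G),(cyl(S,.029,.022,.058),(255,255,0)),(box(B,yaw,.045,.105,.022,.054),(255,0,255)),
 (box([.477,.0445],0,.053,.113,.002,.002),(255,0,0)),(box([.477,.0445],0,.084,.18,.002,.002),(0,0,255)),(box([.477,.3015],0,.084,.18,.002,.002),(0,0,255))]
a=overlay(dict(np.load("top0.npz")),sh,(138,258,165,315),4);b=overlay(dict(np.load("scene0.npz")),sh,(138,258,170,320),4)
cv2.imwrite("pics/ov.png",cv2.resize(np.vstack([a,b]),None,fx=.62,fy=.62,interpolation=cv2.INTER_AREA))
cv2.imwrite("pics/ov_a.png",a);cv2.imwrite("pics/ov_b.png",b)
cv2.imwrite("pics/ov2.png",np.hstack([overlay(dict(np.load("top0.npz")),sh,(145,220,210,300),4.4),overlay(dict(np.load("scene0.npz")),sh,(148,223,222,312),4.4)]))
E
```

```text
top [0.63279155 0.10175128] 0.10917313389349405 0.18113041047439116 0.2348185886955661
scene [0.63346793 0.09548218] 0.12923717477761118 0.179430488125708 0.23563759471150045
[0.61290363 0.04885827] [0.60172487 0.14219119] [0.6768175  0.10384934] 0.11920515433555262
```

View pics/ov2.png

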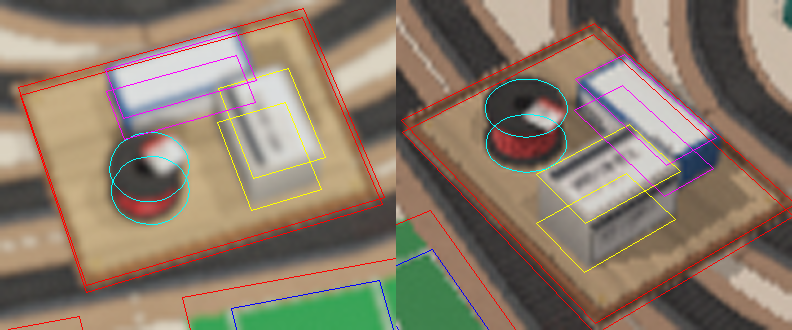

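The target cartons are identified. The white carton is at top (272,175), and the purple one at (403,181) is on the floor, so I'll leave it. The blue-edged carton is at (250,162), and the other blue things are off the tray. The model overlay fits to within about 3 mm, so I'll move the white carton first.

```bash
cat > m.py <<'E'
import numpy as np
from plant import bot
from scipy.spatial.transform import Rotation as Ro
yaw=.119; Z=.20
W=(.613,.0485);S=(.602,.142);B=(.677,.102)
GW=(.481,.2515);GS=(.479,.3515);GB=(.478,.0445)
def q(psi): return (Ro.from_euler('z',psi)*Ro.from_euler('x',np.pi)).as_quat()
def over(p,psi):
    bot.goto([*p,Z],q(psi))
def pick(p,psi,z,opening,force=35):
    bot.set_gripper(opening); over(p,psi)
    hit=bot.line_to([*p,z],speed=.12,force_limit=20)
    bot.set_gripper(0,force); w=bot.sense()["gripper_width"]
    bot.line_to([*p,Z],speed=.15); s=bot.sense()
    print("pick",hit,"w",round(w,4),"after lift",round(s["gripper_width"],4),round(s["gripper_force"],1),"t",round(s["time"],1))
def place(p,psi,z,opening):
    over(p,psi)
    hit=bot.line_to([*p,z],speed=.10,force_limit=12); s=bot.sense()
    bot.set_gripper(opening); bot.pause(.1)
    bot.line_to([*p,Z],speed=.15)
    print("place",hit,"z err",round(s["tool_pos"][2]-z,4),"t",round(bot.sense()["time"],1))
E
python3 - <<'E'
from m import *
pick(W,yaw,.057,.074)
place(GW,0,.0385,.070)
import cv2
f=bot.grab_frame("scene"); cv2.imwrite("pics/s1.png",cv2.resize(f["frame"][110:260,150:330],None,fx=4,fy=4))
E
```

```text
pick False w 0.0549 after lift 0.0548 36.9 t 6.2
place False z err 0.0005 t 10.6
```

View pics/s1.png

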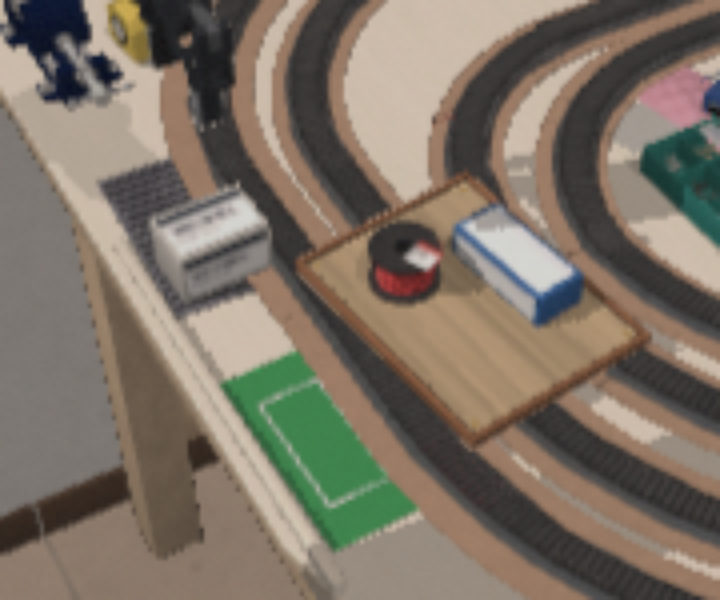

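The white carton stands upright on the grey mat at crop pixel (210,245). The spool at (405,262) and the blue carton are undisturbed, so the spool is next.

```bash
python3 - <<'E'
from m import *
from h import *
pick(S,yaw,.047,.080)
place(GS,0,.028,.074)
bot.goto([.55,.0,.25],q(0))
f=bot.grab_frame("scene");t=bot.grab_frame("top")
sh=[(box(B,yaw,.045,.105,.022,.054),(255,0,255)),(box(GW,0,.08,.055,.002,.052),(0,255,255)),(cyl(GS,.029,.002,.038),(255,255,0))]
cv2.imwrite("pics/s2.png",np.hstack([overlay(t,sh,(140,260,165,295),3),overlay(f,sh,(130,250,175,305),3)]))
E
```

```text
pick False w 0.0566 after lift 0.057 37.4 t 14.5
place False z err 0.0005 t 19.0
```

View pics/s2.png

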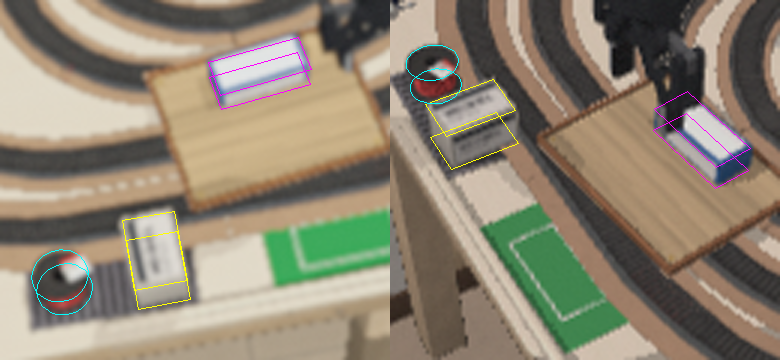

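Spool and white carton both stand on the grey mat as modelled: spool at crop pixel (62,282), carton at (157,260). The blue carton's outline matches at (258,70), so I'll move it now.

```bash
python3 - <<'E'
from m import *
from h import *
c=bot.sense()["joint_positions"]; best=None
for s in(1,-1):
    a=bot.ik([*B,Z],q(yaw+s*np.pi/2)); b=bot.ik([*GB,Z],q(s*np.pi/2))
    if a is None or b is None: continue
    k=np.abs(np.r_[a[6],b[6]]).max(); print(s,k)
    if best is None or k<best[0]: best=(k,s)
s=best[1]
pick(B,yaw+s*np.pi/2,.051,.066)
place(GB,s*np.pi/2,.0325,.053)
bot.goto([.60,.14,.25],q(yaw))
f=bot.grab_frame("scene");t=bot.grab_frame("top")
sh=[(box(GB,0,.045,.105,.002,.034),(255,0,255)),(box(GW,0,.08,.055,.002,.052),(0,255,255)),(cyl(GS,.029,.002,.038),(255,255,0))]
cv2.imwrite("pics/s3.png",np.hstack([overlay(t,sh,(180,260,165,315),2.6),overlay(f,sh,(130,250,165,295),3)[:208]]))
cv2.imwrite("pics/s3.png",np.hstack([overlay(t,sh,(160,270,165,320),2.5),overlay(f,sh,(140,250,165,305),2.5)]))
E
```

```text
1 0.5325068248176503
-1 3.0655769987084556
pick False w 0.0447 after lift 0.0442 36.7 t 24.8
place False z err 0.0004 t 29.0
```

View pics/s3.png

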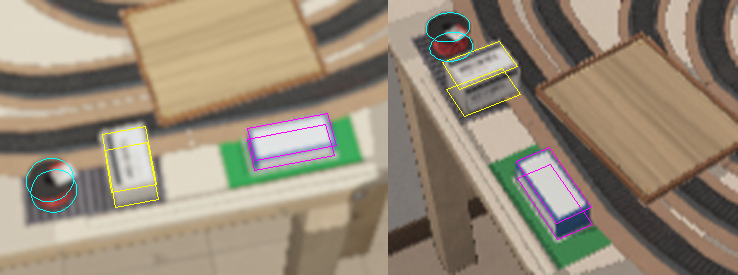

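The blue carton sits square in the outline at crop pixel (292,143), and the other two are still on the grey mat. Next I'll return the spool, then the white carton, to their original poses.

```bash
python3 - <<'E'
from m import *
from h import *
pick(GS,0,.027,.078)
place(S,yaw,.0475,.074)
pick(GW,0,.037,.074)
place(W,yaw,.0575,.070)
bot.goto([.55,-.15,.30],q(0)); bot.pause(.3)
f=bot.grab_frame("scene");t=bot.grab_frame("top")
for n,g in(("top",t),("scene",f)):
    P=cloud(g);r=P[(P[...,0]>.55)&(P[...,0]<.66)&(P[...,1]>.1)&(P[...,1]<.2)&(P[...,2]>.048)&(P[...,2]<.066)]; print(n,r.mean(0).round(4))
    o=dict(np.load(n+"0.npz"));P=cloud(o);r=P[(P[...,0]>.55)&(P[...,0]<.66)&(P[...,1]>.1)&(P[...,1]<.2)&(P[...,2]>.048)&(P[...,2]<.066)]; print(" start",r.mean(0).round(4))
sh=[(box(GB,0,.045,.105,.002,.034),(255,0,255)),(box(W,yaw,.08,.055,.022,.072),(0,255,255)),(cyl(S,.029,.022,.058),(255,255,0))]
o=dict(np.load("top0.npz"));os=dict(np.load("scene0.npz"))
cv2.imwrite("pics/s4.png",np.vstack([np.hstack([overlay(a,sh,(145,245,205,325),3),overlay(b,sh,(145,245,205,325),3)]) for a,b in((o,os),(t,f))]))
E
```

```text
pick False w 0.057 after lift 0.057 37.4 t 34.9
place False z err 0.0005 t 39.1
pick False w 0.0548 after lift 0.0549 36.6 t 43.0
place True z err 0.0004 t 46.9
top [0.6045 0.1424 0.0589]
 start [0.6115 0.1436 0.0577]
scene [0.6019 0.1402 0.0575]
 start [0.61   0.1411 0.0566]
```

View pics/s4.png

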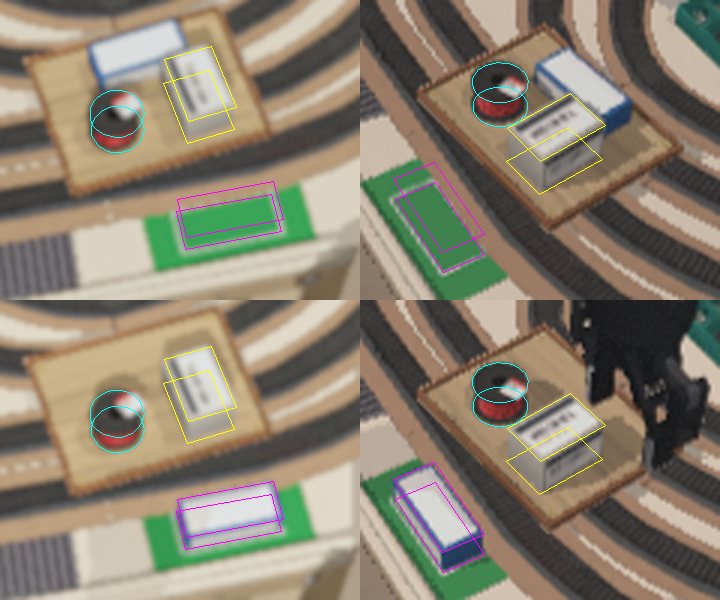

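The before and after pictures match the modelled outlines. The spool is at crop pixel (115,420) and the white carton at (200,392), both upright where they started, and the blue carton is at (230,515) inside the outline.

```bash
python3 -c "
from plant import bot
print(bot.hand_in())"
```

```text
the job is handed in; nothing more can be done
None
```

The job is handed in at about 48 s of robot time: in the last pictures the blue-edged carton is inside the outline on the green mat, and the spool and white carton are back upright where they stood on the tray; the hand-in returned no verdict.

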